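Fit the lemon reamer to a citrus press and hold its switch down

ROBOT

A 6-joint arm with a two-finger parallel gripper is mounted at the origin on a cart in front of the work surface, level with it; the furniture and walls round the work are solid. World frame = base frame: x ahead of the robot, y to its left, z up, the work surface at z = 0. Lengths are in m, angles in rad, forces in N, time in s.
With the tool pointing down it reaches from about 0.325 to 0.85 m from the base axis. Payload 4.4 kg.
Tool frame: the origin (TCP) lies between the finger pads; the fingertips stand 25 mm ahead of it and the grasp point (between the pads) lies 6 mm ahead of it; z points along the fingers, y is the line along which they close (so a half turn about z gives the same grasp; the last joint's range is limited). The gripper opens to 94 mm and grips with 3 to 60 N. Pads are 16 mm wide; open, the fingers measure 119 mm over their backs; the gripper's body (75 mm by 177 mm) begins 78 mm behind the grasp point.
Start: joints at [0.974, 0.207, 1.542, -0, 1.393, -0.15], TCP at [0.248, 0.519, 0.206] pointing down, gripper open.
Joint ranges: [-2.73, 2.73], [-0.86, 2.22], [0.23, 2.46], [-1.11, 4.25], [0.08, 2.63], [-2.82, 2.82]. Speed limits (rad/s): [2.79, 2.79, 3.14, 3.14, 3.14, 3.14].

INTERFACE

Orientations are given as [roll, pitch, yaw] about the fixed x, y, z axes, in that order (R = Rz(yaw) Ry(pitch) Rx(roll)).
In Python, from rig import env, viewer, nets gives the robot as it stands. The module is installed in compiled form; this text tells all that it offers.
- The arm moves only by the tool step_arm, never from a script. Its argument "deltas" is a list of rows, each a list of 6 numbers: the shift along the world's x, y, z in units of 60 cm (1.0 is 60 cm), then the turn, a rotation vector about the world's x, y, z in units of 4 degrees (1.0 is 4 degrees). A call has 1 to 20 rows; each row shifts and turns the commanded pose from where the row before left it; what a row does not reach is not made up. A row lasts 1/8 s, in which the tool goes at most 62.5 mm and 10.7 degrees, less where a joint would pass 70% of its speed; a pose out of reach is approached as far as the arm can. A call with a number of a shift or a turn outside -1 to 1 is refused whole. A call with a gripper value outside its range is refused whole. "gripper" is the opening, from -1 (shut) to 1 (fully open), set as the call begins (left out, the last holds). The fingers move at their own pace and stop on an object; the grip force is fixed at half the most. Time passes only in rows, so rows that do not move let the fingers close. It gives the time, the measured TCP pose, the force, the opening and the grip force at its end, in the units of the state.
- env.get_state(): the state, without advancing time (a new reading comes with each control period).
- viewer.read_camera(name): name is "side" or "top"; returns (picture, depth): 384x512x3 uint8, red, green, blue; 384x512 float32, m along the optical axis (not along the pixel's ray), 0 where there is no reading.
- viewer.camera_params(name): a dict with "vfov" (degrees; the focal length in pixels is half the picture's height over the tangent of half this angle, whatever the lens; pixels are square), "cx", "cy" (the principal point, pixels), "k1" (the pictures are not rectified: a ray, as slopes to the right and down, at radius r is drawn at 1 + k1 r^2 times it, then the intrinsics apply), "R" (3x3) and "t" (3): a world point X has camera coordinates R X + t. Camera axes: x right, y down, z forward; pixel columns grow to the right and rows downward; lengths in m; the calibration is good to about 2 mm. A picture is of the moment at which its call begins. camera_params takes no time and is no camera call.
- env.job_done(): hands the job in; it is judged then, once.
Trained networks look in the newest picture that a camera, given by its name, has taken for a name from the list of things; names that differ only in an ending like _2 or _b are one class to them, and where a whole thing is asked for, a point or a joint stands for the part that bears it (a point fixed in the world has none). Each returns a list of dicts, best first, with "p" (0 to 1); they miss things now and then, are a little off and sometimes report something else, mostly with a low value. They report only what shows in the picture. A call takes as long as a camera call. They do not tell look-alikes from the thing itself.
- nets.look_for(camera, target): "at" ([x, y, z] in m, in world coordinates, good to about 4 mm: the middle of the surface that is visible of it).
- nets.trace(camera, target): "pixels" (384x512 bool, what is visible of it).
The state is a dict: "t": time; "joint_pos": joint angles; "qd": joint speeds; "joint_torque": joint torques, N m; "eef_pos": TCP position; "tool_rot": TCP orientation; "force": force on the tool from outside, world axes, zero at the start; "torque": the same for the moment, N m; "opening": opening from 0.0 (shut) to 1.0 (fully open); "grip_force": force on a finger pad.
Only numpy, scipy, OpenCV 4.12 (cv2) and the standard library are available. Lean on these libraries where they do the work, as an engineer would, in place of code of your own. Each camera call takes 0.05 s, during which the arm holds its last target. There are 200 camera calls.

TASK

The citrus press is unplugged and needs its reamer for squeezing lemons: pick up the smaller of the two ribbed reamer cones, set it over the splined drive spindle in the middle of the press, and turn it until the splines mesh and it slides fully home onto the spindle's shoulder. Then push it well down against the spindle's spring so that the start switch underneath closes, and finish while still holding it pressed down with the gripper, so that I can check the switch. Leave the larger cone, the little dish under the spout and the other loose things where they stand.

Things in the scene. Friction and masses are not known exactly. Their poses are not given: they have to be found in the camera images.
- small_reamer: The reamer to fit: white plastic, about 60 g, loose, standing upright, 73 mm high. From below: skirt disc 66 mm across (up to 6 mm), smooth collar 40 mm across, then a blunt ribbed cone. Origin: centre of the underside; z up the axis. Inside, open below: a bore 30 mm wide and 30 mm deep with six teeth 3.6 mm wide, 18 mm across between facing ones, from 1 to 26 mm up.
- small_reamer_collar (a point): Point on the small reamer's axis in the middle of its smooth upright collar (6 to 30 mm above the underside, 40 mm across), 18 mm above its origin: the place to grip, from above at any yaw, fingertips just above the skirt. The inner teeth stand at 30, 90, 150.. degrees from the reamer's x axis, so it repeats every 60 degrees; axes as the body's.
- large_reamer: The larger reamer, not to be used: same white plastic, 96 mm high, collar 60 mm across from height 6 to 36 mm, skirt 86 mm across; loose, stands upright. Either reamer may stand on the left or on the right. Origin: centre of the underside.
- press: Citrus press, fixed: white motor housing 136 mm across, on it an open juice bowl 155 mm across, rim at height 115 mm, with a grey sieve inside, 20 mm or more below the rim near the middle (only the spindle touches a seated reamer). Origin: centre of the foot on the worktop; the spout points along its -x, roughly to the robot's left, lip 118 mm from the axis, 70 to 95 mm high.
- spindle (a point): Point on the drive spindle's axis on top of its round shoulder (34 mm across), 115 mm above the worktop when not pressed; moves and turns with it. z up; x through one of its six ribs (4 mm wide, 26 mm across over facing ribs, 14 mm high above this point). A reamer's origin comes here when it is home.
- spindle_nose (a point): Top of the spindle's round core, 28 mm above spindle. The core is 16 mm across, its last 6 mm taper to 9 mm across and lead into the reamer. The reamer's teeth rest on the rib tops, 13 mm too high, until the reamer's x axis is within about 5 degrees of the spindle's x (or of a multiple of 60 degrees from it); then it can slide down onto the shoulder.
- spindle_press (a joint): How far the whole spindle is pushed down against its spring, m: 0 at rest, 0.006 at its stop. It begins to move at about 3.5 N, needs 5.6 N at 0.003 and about 7.7 N at 0.006, and springs back. The start switch is closed from 0.003 on.
- spindle_turn (a joint): Angle of the spindle about its upright axis relative to the press, rad, counter-clockwise from above; where the gear motor happened to stop, between -0.52 and 0.52, stops at -0.7 and 0.7. The gear holds it with 0.3 N m: a reamer sliding on top of the ribs does not turn it, a meshed one can.
- glass: Clear tumbler, 81 mm across, 93 mm high, at the right behind the reamers. Origin: centre of its foot.
- lemon_a: Lemon, 78x55x56 mm, on the worktop behind the reamers. Origin: centre of its underside.
- lemon_b: Second lemon, like the first, to the right of it.
- mug: Spotted mug, 82 mm across, 91 mm high, at the left. Origin: centre of its foot.
- honey: Honey jar, 65 mm across, 100 mm high, at the left. Origin: centre of its foot.
- juice_dish: Small white ramekin, 69 mm across, 38 mm high, standing under the spout at the left of the press. Origin: centre of its foot.
- tea_spoon: Metal spoon, 188 mm long, lying near the front edge at the left. Origin: centre of its underside.
Mind the look-alikes: they are no part of the job. Leave any black or orange look-alike of the small_reamer alone.

How it is judged:
On the way, in this order (a step that is already met when the one before it is completed fails the run):
1. the smaller reamer is lifted off the worktop (height (world z) of small_reamer above 0.03 m), for 0.1 s.
2. its splines are meshed and it sits fully home on the spindle (z of small_reamer in the frame of spindle below 0.003 m and horizontal distance between small_reamer and spindle below 0.004 m and angle between the z axis of small_reamer and the z axis of spindle, either way round below 0.1 rad), for 0.2 s.
At the end, for the whole second after the job is handed in: The smaller reamer is home on the spindle (underside within 3 mm of the shoulder, within 4 mm of the axis, upright to it within 0.1 rad) and the robot, still holding or pressing it, keeps the spindle pushed down more than 3 mm through the last second (all of step 2 and value of joint spindle_press above 0.003 m and contact force between any of the fingers, the arm and small_reamer above 1 N); the arm keeps its last pose, push and grip.
It fails at once if the larger reamer is moved more than 30 mm (distance of large_reamer from where it was at the start of the episode above 0.03 m).
It fails at once if the ramekin under the spout is moved more than 30 mm (distance of juice_dish from where it was at the start of the episode above 0.03 m).
It fails at once if a lemon is moved more than 30 mm (distance of any of lemon_a, lemon_b from where it was at the start of the episode above 0.03 m).
It fails at once if the mug, the honey jar, the tumbler or the spoon is moved more than 30 mm (distance of any of mug, honey, glass, tea_spoon from where it was at the start of the episode above 0.03 m).
It also fails if it takes over 48 s, if anything falls off the work surface, if the arm or the gripper's body presses on something with over 40 N, if the wrist force passes 120 N, or if a joint passes its speed limit or range.

## Working session

There is one attempt and no reset: what is moved stays moved. The work goes in short steps, Python scripts to look and compute and a tool call to move; the robot and the scene stay as the last step left them, time stands still between calls to the robot, and variables do not carry over. Pictures are saved under pics/ and viewed, at most 10 in all, crops included, and the job is handed in when it is done.

Besides the shell and the picture viewer there is one more tool, called after "Emit:" as name(argument=value, ...), one argument or row to a line, values as JSON. step_arm: Moves the arm, as the interface text tells. Its arguments: {"type":"object","properties":{"deltas":{"type":"array"},"gripper":{"type":"number"}},"required":["deltas"]}

```bash
mkdir -p pics; cat > h.py <<'E'
from rig import env, viewer, nets
import numpy as np, cv2
def K(n):
    p=viewer.camera_params(n); f=192/np.tan(np.radians(p["vfov"])/2); return p,f
def world(n,u,v,d):
    p,f=K(n); xd=(np.asarray(u,float)-p["cx"])/f; yd=(np.asarray(v,float)-p["cy"])/f
    x,y=xd.copy(),yd.copy()
    for _ in range(20):
        s=1+p["k1"]*(x*x+y*y); x,y=xd/s,yd/s
    c=np.stack([x*d,y*d,d*np.ones_like(x)],-1)
    return (c-np.array(p["t"]))@np.array(p["R"])
def proj(n,X):
    p,f=K(n); c=np.atleast_2d(X)@np.array(p["R"]).T+np.array(p["t"]); x,y=c[:,0]/c[:,2],c[:,1]/c[:,2]
    s=1+p["k1"]*(x*x+y*y); return np.stack([x*s*f+p["cx"],y*s*f+p["cy"]],1)
def cloud(n,d):
    v,u=np.mgrid[:384,:512]; W=world(n,u,v,d); W[d==0]=np.nan; return W
E
python3 - <<'E'
from h import *
ims=[]
for n in("side","top"):
    im,d=viewer.read_camera(n); np.savez(f"/tmp/{n}",im=im,d=d)
    cv2.imwrite(f"pics/{n}0.png",im[...,::-1])
    p=viewer.camera_params(n); print(n,p["vfov"],-np.array(p["R"]).T@p["t"])
    for t in("small_reamer","large_reamer","spindle","spindle_nose","press","juice_dish","glass"):
        print(t,[(np.round(r["at"],3).tolist(),round(r["p"],2),proj(n,r["at"]).round()[0].tolist()) for r in nets.look_for(n,t)[:4]])
s=env.get_state();print(s)
E
```

```text
side 49.38652412765951 [0.51003675 1.33617487 0.68286552]
small_reamer [([0.347, -0.369, 0.026], 0.68, [296.0, 170.0]), ([0.444, 0.116, 0.118], 0.65, [279.0, 197.0]), ([0.433, -0.23, 0.033], 0.64, [278.0, 180.0]), ([0.441, -0.348, 0.043], 0.63, [275.0, 167.0])]
large_reamer [([0.473, -0.078, 0.079], 0.6, [269.0, 184.0])]
spindle [([0.443, 0.112, 0.118], 0.66, [279.0, 197.0])]
spindle_nose [([0.646, -0.028, 0.037], 0.55, [221.0, 200.0])]
press [([0.451, 0.139, 0.092], 0.64, [277.0, 207.0]), ([0.629, 0.392, 0.063], 0.17, [213.0, 258.0])]
juice_dish [([0.563, 0.124, 0.022], 0.67, [242.0, 224.0])]
glass [([0.629, -0.334, 0.057], 0.85, [231.0, 165.0])]
top 51.65089906083632 [0.23362498 0.06406251 1.32230664]
small_reamer [([0.344, -0.123, 0.01], 0.77, [313.0, 249.0]), ([0.43, -0.35, 0.009], 0.75, [380.0, 220.0]), ([0.43, -0.236, 0.007], 0.68, [345.0, 222.0]), ([0.337, -0.369, 0.014], 0.6, [389.0, 248.0])]
large_reamer [([0.461, -0.088, 0.049], 0.57, [302.0, 212.0]), ([0.623, 0.362, 0.098], 0.47, [160.0, 166.0])]
spindle [([0.436, 0.101, 0.113], 0.6, [243.0, 219.0])]
spindle_nose [([0.44, 
[... 215 characters left out ...]
.1, 0.115], 0.41, [243.0, 217.0])]
{'t': 0.8, 'joint_pos': array([ 9.73486242e-01,  2.06589726e-01,  1.54144765e+00, -2.35121074e-05,
        1.39350208e+00, -1.50517407e-01]), 'qd': array([-0.00084319,  0.00082168,  0.00024742,  0.00116361,  0.00056194,
       -0.0012844 ]), 'joint_torque': array([ 2.85386668e-04, -3.70837104e+01, -2.81746119e+01,  6.98257796e-02,
        2.75743031e-02, -3.41429711e-05]), 'eef_pos': array([0.24848551, 0.51856713, 0.20577739]), 'tool_rot': array([3.14154352e+00, 3.08597560e-05, 2.69480412e+00]), 'force': array([ 0.66910714, -0.2330942 ,  0.11867608]), 'torque': array([-0.01365696,  0.06825931, -0.00188482]), 'grip_force': 0.0, 'opening': 1.0003781473863507}
```

View pics/top0.png

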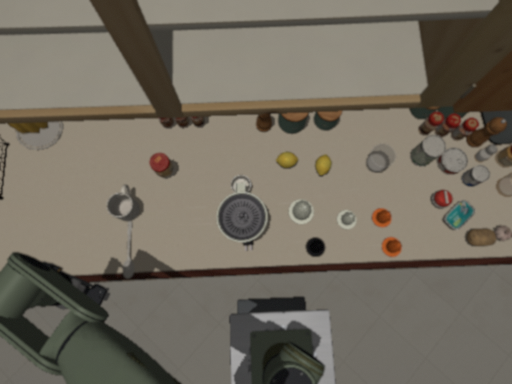

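View pics/side0.png

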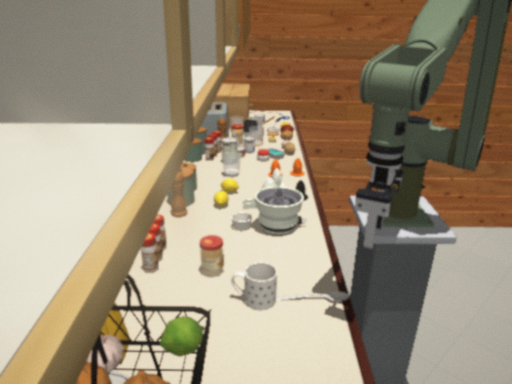

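```bash
python3 - <<'E'
from h import *
T=np.load("/tmp/top.npz");im,d=T["im"],T["d"];W=cloud("top",d)
a=cv2.resize(im[190:235,210:270],None,fx=7,fy=7,interpolation=cv2.INTER_CUBIC)
b=cv2.resize(im[190:262,280:410],None,fx=6,fy=6,interpolation=cv2.INTER_CUBIC)
H=600;c=np.zeros((H if 0 else a.shape[0]+b.shape[0],max(a.shape[1],b.shape[1]),3),np.uint8)
c=cv2.resize(im[195:262,215:405],None,fx=4.2,fy=4.2,interpolation=cv2.INTER_CUBIC)
cv2.imwrite("pics/crop.png",c[...,::-1])
np.set_printoptions(linewidth=250,precision=0,suppress=True)
print("spindle z mm");print(W[207:230,232:254,2]*1000)
print("small");print(W[208:230,336:358,2]*1000)
for nm,(u,v),r in(("small",(347,219),14),("large",(301,211),17)):
    P=W[v-r:v+r,u-r:u+r].reshape(-1,3)
    for lo in(.003,.012,.04):
        q=P[P[:,2]>lo]; print(nm,lo,len(q),(q.mean(0)*1000).round(1),((q.max(0)-q.min(0))*1000).round(), ((q.max(0)+q.min(0))*500).round(1))
P=W[180:250,210:275].reshape(-1,3)
q=P[(P[:,2]>.108)&(np.hypot(P[:,0]-.44,P[:,1]-.105)>.06)&(np.hypot(P[:,0]-.44,P[:,1]-.105)<.1)]
A=np.c_[2*q[:,:2],np.ones(len(q))];s=np.linalg.lstsq(A,(q[:,:2]**2).sum(1),rcond=None)[0];print("rim",len(q),s[:2]*1000,1000*np.sqrt(s[2]+s[0]**2+s[1]**2))
E
```

```text
spindle z mm
[[ 94.  91.  93.  91.  95.  90.  90.  87.  90.  90.  92.  94.  88.  88.  89.  91.  88.  95.  92.  91.  96.  92.]
 [ 94.  93.  97.  91.  90.  90.  95.  89.  90.  91.  88.  94.  90.  90.  91.  94.  89.  90.  95.  96.  93.  89.]
 [ 91.  90.  92.  91.  90.  93.  88.  94.  95.  87.  91.  92.  92.  91.  91.  92.  89.  88.  93.  92.  91.  95.]
 [ 95.  90.  88.  90.  86.  89.  88.  88.  91.  88.  88.  94.  93.  96.  91.  93.  92.  87.  87.  92.  91.  93.]
 [ 91.  93.  90.  92.  91.  92.  93.  94. 117. 109. 116. 114.  91.  91.  95.  94.  84.  88.  94.  89.  95.  88.]
 [ 95.  94.  93.  89.  94.  92. 113. 131. 114. 114. 118. 133. 121.  99.  95.  94.  92.  98.  93.  89.  92.  94.]
 [ 89.  91.  85.  90.  97. 114. 115. 124. 140. 142. 141. 128. 114. 116.  99.  93.  94.  91.  93.  90.  92.  96.]
 [ 88.  89.  90.  90.  88. 110. 116. 136. 144. 146. 146. 140. 115. 114. 113.  94.  91.  89.  93.  94.  94.  90.]
 [ 92.  90.  95.  92. 119. 130. 128. 142. 145. 143. 145. 141. 129. 129. 111.  97.  90.  90.  92.  94.  87.  93.]
 [ 92.  95.  93.  92. 114. 125. 129. 139. 143. 142. 143. 137. 132. 121
[... 3261 characters left out ...]
 -4. -1.  2.  9.  8.  6.  8.  9.  7.  4.  8.  9.  2.  7.  6.  3. -2.  1. -0.]
 [ 5.  3.  1. -1.  2.  2.  2.  4.  6.  5.  9.  8.  6. 14. -2.  0.  2. -2. -1.  3. -1. -1.]
 [ 1.  5.  3.  3.  2.  6.  4.  6.  0.  1. -2.  2.  1.  3. -1.  3. -1. -2.  1. -1.  0.  2.]]
small 0.003 375 [ 438. -236.   24.] [95. 94. 77.] [ 442. -241.   42.]
small 0.012 150 [ 435. -235.   50.] [53. 41. 68.] [ 434. -239.   46.]
small 0.04 113 [ 436. -237.   58.] [37. 38. 40.] [ 438. -237.   60.]
large 0.003 613 [468. -86.  35.] [114. 118.  96.] [476. -91.  51.]
large 0.012 288 [466. -86.  68.] [65. 68. 87.] [475. -94.  56.]
large 0.04 260 [467. -86.  73.] [59. 59. 59.] [472. -90.  70.]
rim 439 [445. 106.] 73.5198707703879
```

View pics/crop.png

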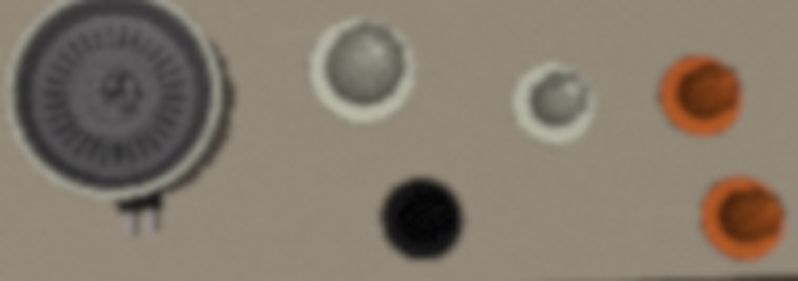

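```bash
cat >> h.py <<'E'
from scipy.optimize import minimize
def avg(n,k=8):
    D=[]
    for _ in range(k):
        im,d=viewer.read_camera(n); D.append(np.where(d==0,np.nan,d))
    return im,np.nanmedian(D,0)
def h_spin(x,y,th,base=.091):
    r=np.hypot(x,y); a=np.arctan2(y,x)-th
    h=np.where(r<.017,.115,base)
    k=np.round(a/(np.pi/3))*(np.pi/3); da=a-k
    h=np.where((r*np.cos(da)<.013)&(abs(r*np.sin(da))<.002),.129,h)
    core=np.where(r<.0045,.143,.143-.006*(r-.0045)/.0035); return np.where(r<.008,np.maximum(h,core),h)
def h_ream(x,y,th,top=.011):
    r=np.hypot(x,y); h=np.where(r<.033,.006,0.)
    return np.where(r<.02,np.where(r<top,.073-.008*(r/top)**2,.065-(.035)*(r-top)/(.02-top)),h)
def rays(n,uv):
    p,f=K(n); o=-np.array(p["R"]).T@np.array(p["t"]); e=world(n,uv[:,0],uv[:,1],1.)-o; return o,e
def render(n,uv,hf,c,th,zt,zb):
    S=3; off=(np.arange(S)-(S-1)/2)/S; out=0
    for du in off:
        for dv in off:
            o,e=rays(n,uv+[du,dv]); zs=np.arange(zt,zb-1e-9,-.001)[:,None]
            t=(zs-o[2])/e[:,2]; X=o[0]+t*e[:,0]-c[0]; Y=o[1]+t*e[:,1]-c[1]
            hit=hf(X,Y,th)>=zs-1e-9; i=np.where(hit.any(0),hit.argmax(0),len(zs)-1)
            out=out+zs[i,0]
    return out/S**2
E
python3 - <<'E'
from h import *
for n in("top","side"):
    im,d=avg(n); np.savez(f"/tmp/{n}a",im=im,d=d); W=cloud(n,d)
    for nm,c0,hf,zt,zb,rad in(("spin",(.443,.105),h_spin,.144,.091,.024),("ream",(.434,-.236),h_ream,.074,0.,.042)):
        g=proj(n,[[c0[0],c0[1],(zt+zb)/2]])[0].round().astype(int); w=18
        v,u=np.mgrid[g[1]-w:g[1]+w,g[0]-w:g[0]+w]; u,v=u.ravel(),v.ravel()
        P=W[v,u]
        ok=(np.hypot(P[:,0]-c0[0],P[:,1]-c0[1])<rad)&(P[:,2]>zb-.01)
        uv=np.c_[u,v][ok].astype(float); z=P[ok,2]
        def cost(p,th): return np.abs(np.clip(render(n,uv,hf,p[:2],th,zt,zb)+p[2]-z,-.02,.02)).mean()*1e3
        best=[]
        ths=np.radians(np.arange(-30,30,6)) if nm=="spin" else [0]
        p0=None
        for th in ths:
            r=minimize(cost,p0 if p0 is not None else [*c0,0],args=(th,),method="Nelder-Mead",options=dict(maxfev=70,initial_simplex=np.array([[0,0,0],[.004,0,0],[0,.004,0],[0,0,.003]])+(p0 if p0 is not None else [*c0,0])))
            p0=r.x; best.append((round(r.fun,3),round(np.degrees(th)),(r.x*1000).round(1).tolist()))
        print(n,nm,len(z),z.max(),np.percentile(z,98)); [print("  ",b) for b in sorted(best)[:6]]
print(env.get_state()["t"])
E
```

```text
Traceback (most recent call last):
  File "h.py", line 38, in render
    o,e=rays(n,uv+[du,dv]); zs=np.arange(zt,zb-1e-9,-.001)[:,None]
        ~~~~^^^^^^^^^^^^^^
  File "h.py", line 33, in rays
    p,f=K(n); o=-np.array(p["R"]).T@np.array(p["t"]); e=world(n,uv[:,0],uv[:,1],1.)-o; return o,e
                                                        ~~~~~^^^^^^^^^^^^^^^^^^^^^^
  File "h.py", line 6, in world
    p,f=K(n); xd=(np.asarray(u,float)-p["cx"])/f; yd=(np.asarray(v,float)-p["cy"])/f
        ~^^^
  File "h.py", line 4, in K
    p=viewer.camera_params(n); f=192/np.tan(np.radians(p["vfov"])/2); return p,f
ValueError: time passes only in moves, steps and waits
```

```bash
sed -i 's/^def K(n):/import functools\n@functools.cache\ndef K(n):/' h.py
cat > fit.py <<'E'
from h import *
import sys
for n in("top","side"):
    im,d=avg(n); np.savez(f"/tmp/{n}a",im=im,d=d); W=cloud(n,d)
    for nm,c0,hf,zt,zb,rad in(("spin",(.443,.105),h_spin,.144,.091,.024),("ream",(.434,-.236),h_ream,.074,0.,.042)):
        g=proj(n,[[c0[0],c0[1],(zt+zb)/2]])[0].round().astype(int); w=18
        v,u=np.mgrid[g[1]-w:g[1]+w,g[0]-w:g[0]+w]; u,v=u.ravel(),v.ravel()
        P=W[v,u]
        ok=(np.hypot(P[:,0]-c0[0],P[:,1]-c0[1])<rad)&(P[:,2]>zb-.01)
        uv=np.c_[u,v][ok].astype(float); z=P[ok,2]
        def cost(p,th): return np.abs(np.clip(render(n,uv,hf,p[:2],th,zt,zb)+p[2]-z,-.02,.02)).mean()*1e3
        best=[]
        ths=np.radians(np.arange(-30,30,6)) if nm=="spin" else [0]
        p0=np.array([*c0,0])
        for th in ths:
            r=minimize(cost,p0,args=(th,),method="Nelder-Mead",options=dict(maxfev=70,initial_simplex=np.array([[0,0,0],[.004,0,0],[0,.004,0],[0,0,.003]])+p0))
            p0=r.x; best.append((round(r.fun,3),round(np.degrees(th)),(r.x*1000).round(1).tolist()))
        print(n,nm,len(z),z.max(),np.percentile(z,98)); [print("  ",b) for b in sorted(best)[:6]]
print(env.get_state()["t"])
E
python3 fit.py
```

```text
top spin 181 0.1450565690017238 0.14345105050083448
   (np.float64(2.078), -30, [445.5, 106.5, 0.3])
   (np.float64(2.205), 24, [445.6, 106.4, 0.6])
   (np.float64(2.409), -24, [445.7, 106.4, 0.3])
   (np.float64(2.65), 18, [445.4, 106.5, 0.5])
   (np.float64(2.921), -18, [445.7, 107.0, 0.7])
   (np.float64(3.14), 12, [445.4, 106.5, 0.5])
top ream 487 0.07550110116284899 0.07220910363691228
   (np.float64(2.14), 0, [439.3, -240.5, 0.8])
side spin 163 0.1460819768716216 0.14317454161996462
   (np.float64(1.685), -18, [444.9, 93.8, 4.0])
   (np.float64(1.715), -12, [444.7, 94.4, 3.7])
   (np.float64(1.8), -24, [445.1, 95.2, 3.6])
   (np.float64(1.806), 12, [444.5, 93.2, 4.3])
   (np.float64(1.82), 6, [444.6, 92.2, 4.3])
   (np.float64(1.824), -6, [444.5, 93.6, 3.8])
side ream 148 0.0774647955989016 0.07351547924734553
   (np.float64(2.706), 0, [437.6, -261.6, 7.4])
2.0
```

The candidates in the top picture are white (301,211), white (347,219), black (316,246), and orange (381,217) and (391,246). The crop shows that (347,219) is the smaller of the two white cones, with the skirt about 66 mm across and the height about 73 mm, so that is the one I'll take. The top-view fit puts it at (0.439, -0.240). The spindle is at (0.4455, 0.1065), with ribs at about 30° + k·60°.

Emit:
step_arm(
  deltas=[
    [0.0228, -0.0903, 0, 0, 0, 0],
    [0.0228, -0.0903, 0, 0, 0, 0],
    [0.0228, -0.0903, 0, 0, 0, 0],
    [0.0228, -0.0903, 0, 0, 0, 0],
    [0.0228, -0.0903, 0, 0, 0, 0],
    [0.0228, -0.0903, 0, 0, 0, 0],
    [0.0228, -0.0903, 0, 0, 0, 0],
    [0.0228, -0.0903, 0, 0, 0, 0],
    [0.0228, -0.0903, 0, 0, 0, 0],
    [0.0228, -0.0903, 0, 0, 0, 0],
    [0.0228, -0.0903, 0, 0, 0, 0],
    [0.0228, -0.0903, 0, 0, 0, 0],
    [0.0228, -0.0903, 0, 0, 0, 0],
    [0.0228, -0.0903, 0, 0, 0, 0],
    [0, 0, 0, 0, 0, 0],
    [0, 0, 0, 0, 0, 0],
  ],
  gripper=1,
)

```text
t: 4.0
eef_pos: [0.4396, -0.2394, 0.2054]
tool_rot: [3.141, -0.001, 2.694]
force: [0.1, -0.0, 0.5]
opening: 1.0
grip_force: 0.0
```

Emit:
step_arm(
  deltas=[
    [0, -0.0017, -0.06, 0, 0, 0],
    [0, 0, -0.06, 0, 0, 0],
    [0, 0, -0.06, 0, 0, 0],
    [0, 0, -0.05, 0, 0, 0],
    [0, 0, -0.03, 0, 0, 0],
    [0, 0, -0.015, 0, 0, 0],
    [0, 0, -0.012, 0, 0, 0],
    [0, 0, 0, 0, 0, 0],
    [0, 0, 0, 0, 0, 0],
  ],
)

```text
t: 5.12
eef_pos: [0.4406, -0.2414, 0.0343]
tool_rot: [-3.141, 0.002, 2.695]
force: [-0.6, 0.7, 0.1]
opening: 1.003
grip_force: 0.0
```

Emit:
step_arm(
  deltas=[
    [0, 0, 0, 0, 0, 0],
    [0, 0, 0, 0, 0, 0],
    [0, 0, 0, 0, 0, 0],
    [0, 0, 0, 0, 0, 0],
    [0, 0, 0, 0, 0, 0],
    [0, 0, 0, 0, 0, 0],
    [0, 0, 0, 0, 0, 0],
    [0, 0, 0, 0, 0, 0],
  ],
  gripper=-1,
)

```text
t: 6.12
eef_pos: [0.44, -0.241, 0.0335]
tool_rot: [-3.142, -0.0, 2.695]
force: [-0.7, -0.0, 0.5]
opening: 0.401
grip_force: 29.9
```

Emit:
step_arm(
  deltas=[
    [0, 0, 0.03, 0, 0, 0],
    [0, 0, 0.05, 0, 0, 0],
    [0, 0, 0.06, 0, 0, 0],
    [0, 0, 0.06, 0, 0, 0],
    [0, 0, 0.06, 0, 0, 0],
    [0, 0, 0.05, 0, 0, 0],
    [0, 0, 0, 0, 0, 0],
  ],
)

```text
t: 7.0
eef_pos: [0.4415, -0.2421, 0.2221]
tool_rot: [-3.14, 0.006, 2.695]
force: [-0.1, 0.0, -1.1]
opening: 0.405
grip_force: 29.9
```

Emit:
step_arm(
  deltas=[
    [0.001, 0.058, 0, 0, 0, 0],
    [0.001, 0.058, 0, 0, 0, 0],
    [0.001, 0.058, 0, 0, 0, 0],
    [0.001, 0.058, 0, 0, 0, 0],
    [0.001, 0.058, 0, 0, 0, 0],
    [0.001, 0.058, 0, 0, 0, 0],
    [0.001, 0.058, 0, 0, 0, 0],
    [0.001, 0.058, 0, 0, 0, 0],
    [0.001, 0.058, 0, 0, 0, 0],
    [0.001, 0.0574, 0, 0, 0, 0],
    [0, 0, 0, 0, 0, 0],
    [0, 0, 0, 0, 0, 0],
  ],
)

```text
t: 8.5
eef_pos: [0.4452, 0.1061, 0.2181]
tool_rot: [-3.14, -0.002, 2.695]
force: [0.3, -0.1, -0.0]
opening: 0.398
grip_force: 29.9
```

```bash
python3 - <<'E'
from h import *
s=env.get_state();print(s["t"],s["eef_pos"],s["opening"],s["grip_force"],s["force"])
im,d=avg("side",6);W=cloud("side",d)
g=proj("side",[[.4455,.1065,.17]])[0].round().astype(int)
c=cv2.resize(im[g[1]-45:g[1]+45,g[0]-60:g[0]+60],None,fx=6,fy=6,interpolation=cv2.INTER_CUBIC)
cv2.imwrite("pics/hold.png",c[...,::-1]); print(g)
# edges of skirt per row: near-axis points by height
q=W[g[1]-40:g[1]+40,g[0]-50:g[0]+50].reshape(-1,3); q=q[np.hypot(q[:,0]-.4455,q[:,1]-.1065)<.045]
for z in np.arange(.145,.26,.006):
    p=q[abs(q[:,2]-z)<.003]
    if len(p)>3: print(round(z,3),len(p),(p[:,0].min()*1000).round(),(p[:,0].max()*1000).round(),"ymax",(p[:,1].max()*1000).round())
E
```

```text
8.5 [0.44516562 0.10612765 0.21813676] 0.39837909791541043 29.875472765997984 [ 2.85072782e-01 -7.66634682e-02 -2.37588880e-04]
[279 181]
0.145 6 441.0 451.0 ymax 112.0
0.193 82 414.0 478.0 ymax 139.0
0.199 23 427.0 465.0 ymax 126.0
0.205 25 428.0 465.0 ymax 126.0
0.211 21 428.0 465.0 ymax 127.0
0.217 20 428.0 463.0 ymax 128.0
0.223 21 429.0 466.0 ymax 129.0
0.229 22 429.0 466.0 ymax 136.0
0.235 28 427.0 467.0 ymax 138.0
0.241 26 428.0 467.0 ymax 138.0
0.247 25 428.0 467.0 ymax 138.0
0.253 27 428.0 467.0 ymax 137.0
0.259 34 428.0 467.0 ymax 137.0
```

View pics/hold.png

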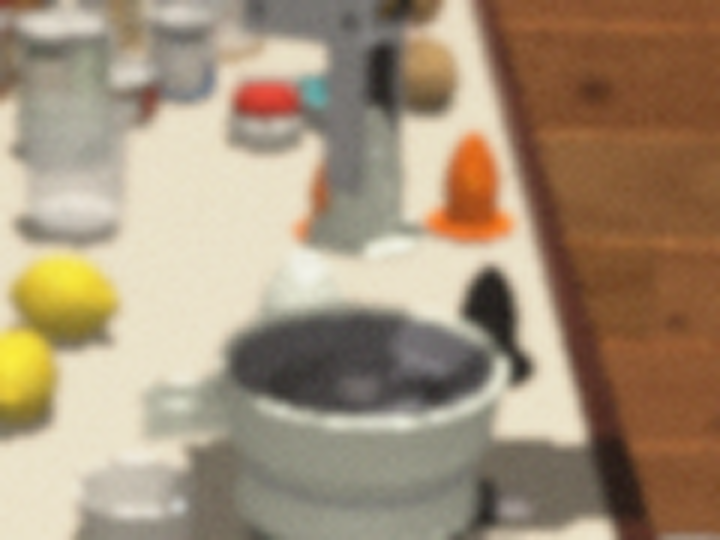

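Emit:
step_arm(
  deltas=[
    [0.0005, 0.0005, -0.02, 0, 0, 0],
    [0, 0, -0.03, 0, 0, 0],
    [0, 0, -0.02, 0, 0, 0],
    [0, 0, -0.01, 0, 0, 0],
    [0, 0, 0, 0, 0, 0],
    [0, 0, 0, 0, 0, 0],
  ],
)

```text
t: 9.55
eef_pos: [0.4467, 0.107, 0.172]
tool_rot: [3.141, 0.001, 2.695]
force: [0.0, -0.4, -0.1]
opening: 0.402
grip_force: 29.9
```

Emit:
step_arm(
  deltas=[
    [0, 0, -0.005, 0, 0, 0],
    [0, 0, -0.005, 0, 0, 0],
    [0, 0, -0.003, 0, 0, 0],
    [0, 0, 0, 0, 0, 0],
  ],
)

```text
t: 10.05
eef_pos: [0.446, 0.1061, 0.1637]
tool_rot: [-3.139, 0.0, 2.695]
force: [-2.0, -5.0, -0.3]
opening: 0.401
grip_force: 29.9
```

Emit:
step_arm(
  deltas=[
    [-0.0007, -0.0017, 0, 0, 0, 0],
    [0, 0, 0, 0, 0, 0],
    [0, 0, 0, 0, 0, 0],
  ],
)

```text
t: 10.42
eef_pos: [0.4455, 0.1058, 0.1633]
tool_rot: [-3.141, -0.001, 2.695]
force: [-1.6, -3.2, -0.8]
opening: 0.4
grip_force: 29.9
```

Emit:
step_arm(
  deltas=[
    [-0.0012, -0.0025, 0, 0, 0, 0],
    [0, 0, -0.005, 0, 0, 0],
    [0, 0, 0, 0, 0, 0],
    [0, 0, 0, 0, 0, 0],
  ],
)

```text
t: 10.92
eef_pos: [0.4457, 0.105, 0.1614]
tool_rot: [3.14, 0.001, 2.695]
force: [-0.7, 1.5, 2.0]
opening: 0.399
grip_force: 30.0
```

Emit:
step_arm(
  deltas=[
    [-0.0003, 0.0007, -0.004, 0, 0, 0],
    [0, 0, 0, 0, 0, 0],
    [0, 0, 0, 0, 0, 0],
  ],
)

```text
t: 11.3
eef_pos: [0.4456, 0.1051, 0.1588]
tool_rot: [3.141, 0.001, 2.695]
force: [1.1, 1.8, 4.1]
opening: 0.399
grip_force: 30.1
```

Emit:
step_arm(
  deltas=[
    [0, 0, 0, 0, 0, 1.25],
    [0, 0, 0, 0, 0, 1.25],
    [0, 0, 0, 0, 0, 0],
  ],
)

```text
out of range; nothing moved
```

Emit:
step_arm(
  deltas=[
    [0, 0, 0, 0, 0, 1],
    [0, 0, 0, 0, 0, 1],
    [0, 0, 0, 0, 0, 1],
    [0, 0, 0, 0, 0, 0],
  ],
)

```text
t: 11.8
eef_pos: [0.4452, 0.1048, 0.1586]
tool_rot: [3.142, 0.001, 2.903]
force: [-0.2, 0.3, 5.1]
opening: 0.403
grip_force: 30.1
```

Emit:
step_arm(
  deltas=[
    [0, 0, 0, 0, 0, 1],
    [0, 0, 0, 0, 0, 1],
    [0, 0, 0, 0, 0, 0],
  ],
)

```text
t: 12.18
eef_pos: [0.4448, 0.1047, 0.1583]
tool_rot: [-3.141, -0.0, 3.042]
force: [0.0, 0.5, 4.5]
opening: 0.402
grip_force: 30.1
```

Emit:
step_arm(
  deltas=[
    [0, 0, 0, 0, 0, 1],
    [0, 0, 0, 0, 0, 1],
    [0, 0, 0, 0, 0, 0],
  ],
)

```text
t: 12.55
eef_pos: [0.4442, 0.1048, 0.1574]
tool_rot: [-3.142, -0.002, -3.102]
force: [0.2, 1.5, -1.0]
opening: 0.398
grip_force: 29.9
```

Emit:
step_arm(
  deltas=[
    [0, 0, -0.005, 0, 0, 0],
    [0, 0, -0.003, 0, 0, 0],
    [0, 0, 0, 0, 0, 0],
    [0, 0, 0, 0, 0, 0],
  ],
)

```text
t: 13.05
eef_pos: [0.4447, 0.1049, 0.1533]
tool_rot: [3.142, -0.001, -3.1]
force: [-0.4, 0.3, -0.4]
opening: 0.402
grip_force: 29.9
```

Emit:
step_arm(
  deltas=[
    [0, 0, -0.005, 0, 0, 0],
    [0, 0, -0.0025, 0, 0, 0],
    [0, 0, 0, 0, 0, 0],
    [0, 0, 0, 0, 0, 0],
    [0, 0, 0, 0, 0, 0],
  ],
)

```text
t: 13.68
eef_pos: [0.4449, 0.1048, 0.1491]
tool_rot: [-3.142, -0.0, -3.1]
force: [0.0, 0.9, -0.8]
opening: 0.396
grip_force: 29.9
```

Emit:
step_arm(
  deltas=[
    [0, 0, -0.004, 0, 0, 0],
    [0, 0, -0.003, 0, 0, 0],
    [0, 0, 0, 0, 0, 0],
    [0, 0, 0, 0, 0, 0],
    [0, 0, 0, 0, 0, 0],
  ],
)

```text
t: 14.3
eef_pos: [0.4453, 0.1049, 0.1452]
tool_rot: [-3.142, 0.001, -3.1]
force: [-0.3, 0.7, 4.9]
opening: 0.398
grip_force: 30.1
```

Emit:
step_arm(
  deltas=[
    [0, 0, -0.004, 0, 0, 0],
    [0, 0, 0, 0, 0, 0],
    [0, 0, 0, 0, 0, 0],
    [0, 0, 0, 0, 0, 0],
  ],
)

```text
t: 14.8
eef_pos: [0.4453, 0.1048, 0.143]
tool_rot: [-3.141, 0.001, -3.1]
force: [-1.1, -0.2, 6.8]
opening: 0.401
grip_force: 30.2
```

```bash
python3 - <<'E'
from h import *
im,d=avg("side",6);W=cloud("side",d)
F=[]
for _ in range(6): viewer.read_camera("side"); s=env.get_state(); F.append([*s["force"],s["eef_pos"][2]])
print(np.mean(F,0),s["t"])
g=proj("side",[[.4455,.1065,.14]])[0].round().astype(int)
q=W[g[1]-40:g[1]+40,g[0]-50:g[0]+50].reshape(-1,3); q=q[np.hypot(q[:,0]-.4455,q[:,1]-.1065)<.042]
for z in np.arange(.09,.16,.004):
    p=q[abs(q[:,2]-z)<.002]
    if len(p)>3: print(round(z,3),len(p),(p[:,0].min()*1000).round(),(p[:,0].max()*1000).round(),"ymax",(p[:,1].max()*1000).round())
c=cv2.resize(im[g[1]-40:g[1]+40,g[0]-50:g[0]+50],None,fx=6,fy=6,interpolation=cv2.INTER_CUBIC)
cv2.imwrite("pics/end.png",c[...,::-1])
E
```

```text
[-1.33788145 -0.0503834   6.09762192  0.14295573] 15.4
0.09 15 413.0 478.0 ymax 122.0
0.094 79 406.0 485.0 ymax 128.0
0.098 34 426.0 462.0 ymax 125.0
0.102 6 436.0 453.0 ymax 116.0
0.114 7 428.0 476.0 ymax 134.0
0.118 76 414.0 476.0 ymax 138.0
0.122 17 428.0 463.0 ymax 124.0
0.126 14 428.0 463.0 ymax 125.0
0.13 14 428.0 463.0 ymax 125.0
0.134 13 428.0 463.0 ymax 125.0
0.138 14 428.0 463.0 ymax 124.0
0.142 13 425.0 464.0 ymax 125.0
0.146 13 425.0 464.0 ymax 128.0
0.15 11 425.0 464.0 ymax 130.0
0.154 14 425.0 464.0 ymax 137.0
0.158 15 429.0 464.0 ymax 138.0
```

View pics/end.png

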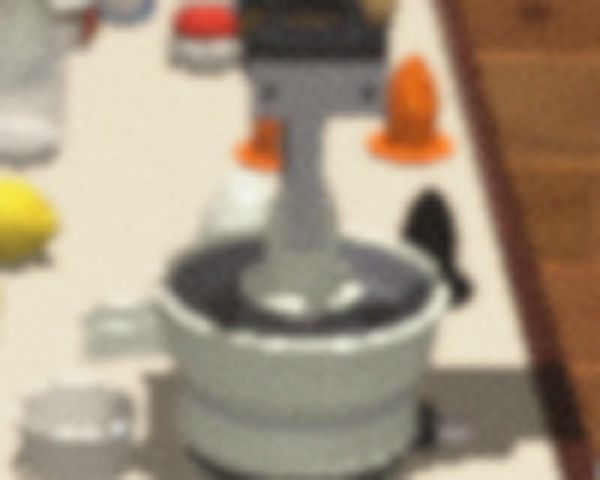

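The last picture shows the reamer seated low in the bowl under the gripper, at about (300,280). The skirt height is unchanged relative to the TCP, so it has not slipped in the grip. The push is about 6–7 N, so I'm handing in.

```bash
python3 -c "
from rig import env
print(env.job_done())"
```

```text
the job is handed in; nothing more can be done
None
```

I fitted the smaller white reamer onto the spindle; its splines meshed, and the gripper is still holding it pressed down by an estimated 4–5 mm (about 6–7 N), past the switch's 3 mm. I've handed the job in, but got no verdict back.

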